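# Hold a cell-holder blank against fence, stop and plate

### The arm

A 7-joint arm with a two-finger parallel gripper is mounted at the origin on a cart in front of the work surface, level with it; the furniture and walls round the work are solid. World frame = base frame: x ahead of the robot, y to its left, z up, the work surface at z = 0. Lengths are in m, angles in rad, forces in N, time in s.
With the tool pointing down it reaches from about 0.4 to 0.85 m from the base axis. Payload 4.4 kg.
Tool frame: the origin (TCP) lies between the finger pads; the fingertips stand 11 mm ahead of it and the grasp point (between the pads) lies 8 mm behind it; z points along the fingers, y is the line along which they close (so a half turn about z gives the same grasp; the last joint's range is limited). The gripper opens to 94 mm and grips with 3 to 60 N. Pads are 16 mm wide; open, the fingers measure 119 mm over their backs; the gripper's body (75 mm by 177 mm) begins 78 mm behind the grasp point.
Start: joints at [-1.237, 0.628, 0.038, 1.517, -0.027, 0.996, -0.02], TCP at [0.253, 0.599, 0.216] pointing down, gripper open.
Joint ranges: [-3.06, 3.06], [-0.37, 2.12], [-1.25, 1.32], [0.18, 2.47], [-1.1, 4.24], [0.23, 1.98], [-2.94, 2.94]. Speed limits (rad/s): [2.57, 2.57, 3.14, 3.14, 3.14, 3.14, 3.14].

### API

Orientations are given as a unit quaternion [w, x, y, z].
In Python, from plant import manip gives the robot as it stands. Calls block until the motion is done:
- manip.move_pose(position, orientation): joint-space move of the TCP to a pose.
- manip.servo_line(position, rate=0.15, rotation=None, guard=None): straight line of the TCP; rotation=None keeps the orientation; rate is the mean speed in m/s. With guard (N) it stops when the force on the tool has changed by that much, and returns True; else False.
- manip.movej(angles): joint-space move.
- manip.release() and manip.grab(): open the fingers fully, or close them until they stop; the grip force is fixed at half the most.
- manip.pause(seconds).
- manip.inverse_kinematics(position, orientation): joint angles nearest the present ones, or None.
- manip.camera(name): name is "side" or "top" or "wrist"; returns a dict with "frame" (400x640x3 uint8, red, green, blue), "z_map" (400x640 float32, m along the optical axis (not along the pixel's ray), 0 where there is no reading), "mtx" (3x3 intrinsics, pixels), "camera_from_world" (4x4, takes a point from world to camera coordinates); the wrist camera has in their place "T_tool_cam" (4x4, takes a point from camera to tool coordinates, whose origin is the TCP and whose axes are the flange's). Camera axes: x right, y down, z forward; pixel columns grow to the right and rows downward; lengths in m; the calibration is good to about 2 mm. A picture is of the moment at which its call begins: read the wrist's pose just before it.
A pose or a line that the arm cannot do raises manip.Unreachable and nothing moves.
- manip.close_job(): hands the job in; it is judged then, once.
Readings, each from a call of its own:
- manip.current_clock(): time.
- manip.current_joint_pos(): joint angles.
- manip.current_joint_vel(): joint speeds.
- manip.current_joint_torque(): joint torques, N m.
- manip.current_tcp_pos(): TCP position.
- manip.current_ee_rot(): TCP orientation.
- manip.current_contact_force(): force on the tool from outside, world axes, zero at the start.
- manip.current_torque(): the same for the moment, N m.
- manip.current_gripper_width(): opening from 0.0 (shut) to 1.0 (fully open).
- manip.current_gripper_force(): force on a finger pad.
Only numpy, scipy, OpenCV 4.12 (cv2) and the standard library are available. Lean on these libraries where they do the work, as an engineer would, in place of code of your own. Each camera call takes 0.05 s, during which the arm holds its last target. There are 200 camera calls.

### The job

Set up the jig and hold the metal blank in it for bonding: first plug the loose square stop into the jig's square socket until its head sits flat on the plate, and let go of it. Then set the bevelled blank flat on the plate with its bevel facing away from the fence, its end touching the stop and its back flat against the fence, and finish while holding it there with one steady diagonal push of about 15 N (closed fingertips on the bevel do it well), pressing it down on the plate and back against the fence together; do not let go. Leave the other things on the bench where they are.

Things in the scene. Friction and masses are not known exactly. Their poses are not given: they have to be found in the camera images.
- jig: The jig, screwed to the bench: dark foot flange 160 x 210 x 5 mm, on it an aluminium plate 140 (x) x 190 (y) mm whose top is 30 mm above the bench, with a square socket, and a steel fence. Origin: centre of the underside, on the bench. Its x axis points squarely toward the fence, y along the fence, z up. It does not move.
- plate: The jig's aluminium plate, 140 x 190 x 25 mm, fixed on the flange; origin: centre of its underside, 5 mm above the bench; axes as the jig's. Plate and fence are ground and polished: friction about 0.2.
- fence: The jig's fence: upright steel bar 16 mm thick (x), 190 mm long (y), 30 mm tall, fixed along the plate's +x side; origin: centre of its underside, on the plate's top. Its flat working face looks to -x, at jig x = +50 mm.
- socket (a point): Centre of the mouth of the square socket in the plate's top, at jig x = +22, y = -55, z = 30 mm. The hole is 19.5 x 19.5 mm with sides along the jig's x and y, edges slightly chamfered, 25 mm deep.
- stop: The stop: loose steel plug, 0.09 kg, standing on its shank: square shank 18 x 18 mm, 22 mm long with tapered foot, below a square head 28 x 28 x 22 mm; 44 mm tall. Origin: centre of the foot's underside; x, y square to its sides, z up. Any quarter turn fits. Fully plugged, its origin is 8 mm above the bench and the head's top 22 mm above the plate.
- work: The blank: loose aluminium block, 0.2 to 0.42 kg, 50 (x) x 60 (y) x 56 mm tall, a 45 degree bevel cut 22 x 22 mm off the long top edge on its -x side (front 34 mm tall, flat top 28 mm deep). Origin: centre of the underside; z up. The flat +x side is the back, for the fence; the -y end goes to the stop. Seated, it stands at jig x = +25, y = -11, z = 30 mm with the jig's yaw.
- timer: Bystander: small white timer, 62 x 62 x 18 mm; origin: centre of its underside.
- petri: Bystander: clear flat dish, 61 mm across, 14 mm tall; origin: centre of its underside.
- vial: Bystander: clear vial with a black cap, 37 mm across, 70 mm tall; origin: centre of its underside.
- cuvette_box: Bystander: open blue box with a row of cuvettes, 60 x 110 x 36 mm; origin: centre of its underside, long side along its y.
- bevel (a point): Middle of the blank's bevel, in blank coordinates x = -14, y = 0, z = 45 mm; the bevel's outward direction is half -x, half up.
Not all that is in view belongs to the job. Of the things that look like the work, take the one that is farthest to the robot's left at the start.

How it is judged:
By the outcome, as a careful person would: the job done as asked, in the order asked, and still so for the second after the job is handed in, while the arm keeps its last pose, push and grip.
It also fails if it takes over 72 s, if anything falls off the work surface, if the arm or the gripper's body presses on something with over 40 N, if the wrist force passes 120 N, or if a joint passes its speed limit or range.

## Working session

There is one attempt and no reset: what is moved stays moved. The work goes in short steps, each a Python script; the robot and the scene stay as the last script left them, time stands still between calls to the robot, and variables do not carry over. Pictures are saved under pics/ and viewed, at most 10 in all, crops included, and the job is handed in when it is done.

```bash
ls; mkdir -p pics; python3 - <<'E'
from plant import manip
import cv2,numpy as np,pickle
d={n:manip.camera(n) for n in("top","side")}
pickle.dump(d,open("c0.pkl","wb"))
for n in d: cv2.imwrite(f"pics/{n}0.png",d[n]["frame"][:,:,::-1]); print(n,d[n]["mtx"],d[n]["camera_from_world"])
print(manip.current_clock(),manip.current_tcp_pos(),manip.current_ee_rot())
E
```

```text
pics
top [[395.59439424   0.         319.33797896]
 [  0.         395.59439424 198.86929648]
 [  0.           0.           1.        ]] [[-0.13223383 -0.99121788 -0.00115637 -0.08188604]
 [-0.96556579  0.12907522 -0.22588113  0.56287924]
 [ 0.22404667 -0.02875258 -0.97415419  0.91670845]
 [ 0.          0.          0.          1.        ]]
side [[461.7405328    0.         313.35758284]
 [  0.         461.7405328  199.06402643]
 [  0.           0.           1.        ]] [[ 0.93913975 -0.34320499  0.01506201 -0.56149431]
 [-0.16743012 -0.49555636 -0.85228578  0.05990107]
 [ 0.29997281  0.79789362 -0.52285953  1.15890635]
 [ 0.          0.          0.          1.        ]]
0.1 [0.25279041 0.59823763 0.21569701] [-1.36720153e-04  1.98568499e-01  9.80086691e-01 -7.81555921e-04]
```

View pics/top0.png

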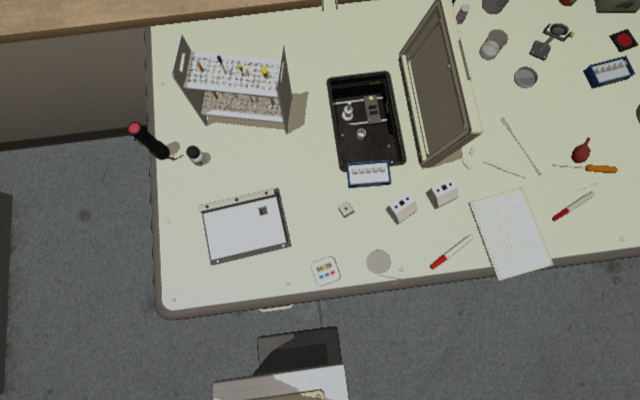

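View pics/side0.png

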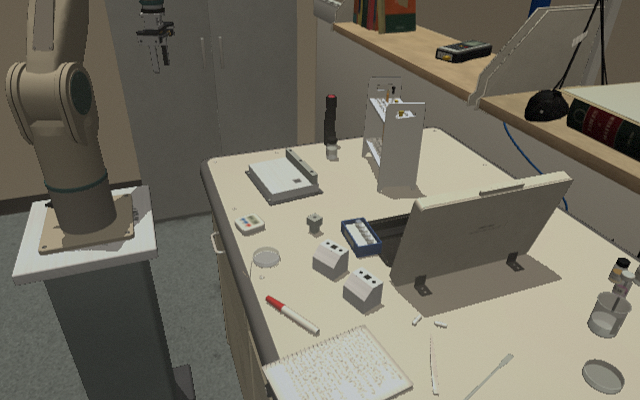

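Top view: the jig is at (245,227), its fence on the upper side and the socket at (263,211). The stop is at (346,209). There are two candidates for the blank, at (402,208) and (443,193). Image left is the robot's left (+y), so I choose (402,208). I'll check that in a close crop.

```bash
cat > h.py <<'E'
import numpy as np,cv2
def cloud(d):
    """world xyz per pixel of a fixed camera"""
    z=d["z_map"].astype(float);K=d["mtx"];v,u=np.indices(z.shape)
    c=np.stack([(u-K[0,2])/K[0,0]*z,(v-K[1,2])/K[1,1]*z,z],-1)
    T=np.linalg.inv(d["camera_from_world"])
    w=c@T[:3,:3].T+T[:3,3]; w[z==0]=np.nan
    return w
def crop(f,u0,v0,w,h,s,name):
    cv2.imwrite(name,cv2.resize(f[v0:v0+h,u0:u0+w,::-1],None,fx=s,fy=s,interpolation=cv2.INTER_CUBIC))
E
python3 - <<'E'
import pickle,numpy as np,cv2
from h import *
d=pickle.load(open("c0.pkl","rb"))
a=cv2.resize(d["top"]["frame"][175:285,330:470],None,fx=5,fy=5,interpolation=2)[:300]
b=cv2.resize(d["side"]["frame"][205:315,300:440],None,fx=5,fy=5,interpolation=2)[:300]
crop(d["top"]["frame"],330,180,135,50,5.5,"x.png")
A=cv2.imread("x.png");crop(d["side"]["frame"],295,205,100,50+22,7.425,"x.png");B=cv2.imread("x.png")
w=min(A.shape[1],B.shape[1]);cv2.imwrite("pics/c.png",np.vstack([A[:,:w],B[:300,:w]]))
w=cloud(d["top"])
for n,r in dict(jig=(195,185,95,85),stop=(332,195,28,28),work=(382,188,38,38),work2=(424,175,38,36)).items():
    u,v,W,H=r;p=w[v:v+H,u:u+W].reshape(-1,3);p=p[~np.isnan(p[:,0])]
    hi=p[p[:,2]>.012]
    print(n,hi.mean(0),p[:,2].max(),np.histogram(hi[:,2],bins=np.arange(.01,.08,.005))[0])
    for z0,z1 in((.012,.09),(.027,.034),(.05,.07)):
        q=hi[(hi[:,2]>z0)&(hi[:,2]<z1)]
        if len(q)>10: print(z0,cv2.minAreaRect(q[:,:2].astype(np.float32)),q.mean(0))
E
```

```text
jig [0.51618884 0.0432741  0.03338075] 0.06526902133836954 [  15   30   52 2055 1456   42   33   43   42  300  191    1    0    0]
0.012 ((0.5169456005096436, 0.04313872382044792), (0.14014080166816711, 0.19091440737247467), 5.921411991119385) [0.51618884 0.0432741  0.03338075]
0.027 ((0.5170789957046509, 0.04303724318742752), (0.1399724781513214, 0.19056996703147888), 5.8984293937683105) [0.50630283 0.04321918 0.02982621]
0.05 ((0.5748716592788696, 0.04887041077017784), (0.017532886937260628, 0.19011053442955017), 5.749593734741211) [0.5739867  0.04884711 0.05884676]
stop [ 0.51828761 -0.21836524  0.04204176] 0.0471071937576818 [ 0  0  2  6  5  8 96 24  0  0  0  0  0  0]
0.012 ((0.5194152593612671, -0.2190108746290207), (0.028334608301520348, 0.02742823399603367), 25.184350967407227) [ 0.51828761 -0.21836524  0.04204176]
work [ 0.50178659 -0.35961194  0.04811931] 0.05988262658063126 [  6  12  12   9  21  54  61  58 132 190   0   0   0   0]
0.012 ((0.5037765502929688, -0.36317479610443115), (0.0499628409743309, 0.06159786134958267), 27.335186004638672) [ 0.50178659 -0.35961194  0.048
[... 187 characters left out ...]
.36055639386177063), (0.03805103525519371, 0.061334725469350815), 27.351547241210938) [ 0.51052599 -0.35903647  0.05532526]
work2 [ 0.52646736 -0.46944445  0.04706604] 0.06004416748958208 [ 11  12  22  17  21  60  60  63 125 196   2   0   0   0]
0.012 ((0.5281016230583191, -0.47421345114707947), (0.04995587468147278, 0.06272897869348526), 19.21379280090332) [ 0.52646736 -0.46944445  0.04706604]
0.027 ((0.5119964480400085, -0.4579830765724182), (0.0640498623251915, 0.030175797641277313), 59.90404510498047) [ 0.51478243 -0.45335186  0.03104447]
0.05 ((0.5346097350120544, -0.47281157970428467), (0.036742061376571655, 0.06109297275543213), 19.21379280090332) [ 0.53580284 -0.47134226  0.05543815]
```

View pics/c.png

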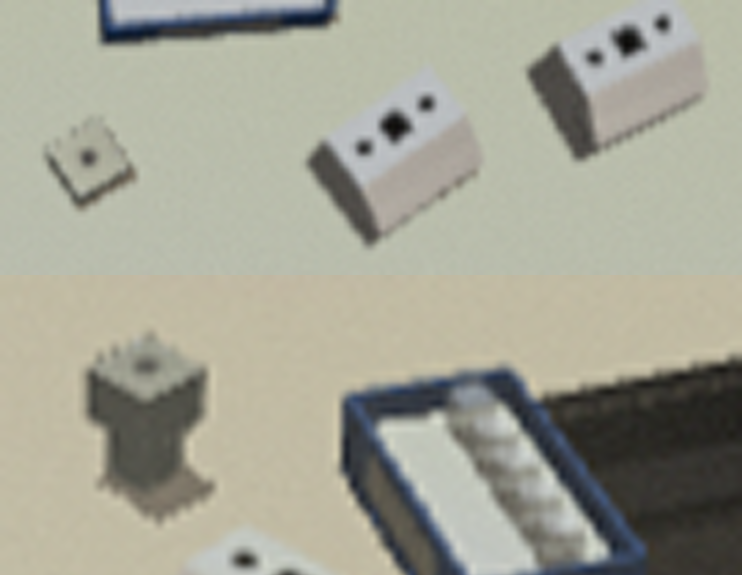

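The crop confirms that both blanks have their bevels facing the robot (-x). The left one, at about (402,208), is the work. The stop at (346,209) stands upright. All sizes match the depth data. Next I'll move over the stop and refine its pose with the wrist camera.

```bash
cat >> h.py <<'E'
from scipy.spatial.transform import Rotation as R
JIG=np.array([.517,.043]);JY=5.9
def jig(x,y): 
    c,s=np.cos(np.radians(JY)),np.sin(np.radians(JY)); return JIG+[c*x-s*y,s*x+c*y]
def down(phi):
    """tool pointing down, closing line (tool y) at world angle phi deg; turn taken mod 180"""
    a=np.radians((phi+90)/2); return np.array([0,np.cos(a),np.sin(a),0])
def wrist(m):
    from_q=m.current_ee_rot();p=np.array(m.current_tcp_pos());d=m.camera("wrist")
    T=np.eye(4);T[:3,:3]=R.from_quat(np.roll(from_q,-1)).as_matrix();T[:3,3]=p
    d["camera_from_world"]=np.linalg.inv(T@d["T_tool_cam"]); return d,cloud(d)
def rect(w,c,r,z0,z1):
    p=w.reshape(-1,3);p=p[~np.isnan(p[:,0])]
    p=p[(np.hypot(*(p[:,:2]-c).T)<r)&(p[:,2]>z0)&(p[:,2]<z1)]
    return len(p),cv2.minAreaRect(p[:,:2].astype(np.float32)),p.mean(0)
E
python3 - <<'E'
from plant import manip as m
from h import *
import pickle
w=cloud(pickle.load(open("c0.pkl","rb"))["top"]);print("rack max z",np.nanmax(w[30:130,175:295,2]),w[80,240])
# choose the turn for which last joint stays central
for phi in(25+90,25-90,95.9,-84.1,117.3,-62.7):
    print(phi,m.inverse_kinematics([.519,-.219,.2],down(phi)),m.inverse_kinematics([*jig(.022,-.055),.15],down(phi)))
m.move_pose([.40,.25,.24],down(67)); 
phi=115 if abs(m.inverse_kinematics([.519,-.219,.2],down(115))[-1])<abs(m.inverse_kinematics([.519,-.219,.2],down(-65))[-1]) else -65
print(phi)
m.move_pose([.519,-.219,.19],down(phi))
d,w=wrist(m);cv2.imwrite("pics/w1.png",d["frame"][:,:,::-1])
print(rect(w,[.519,-.219],.04,.036,.055),m.current_clock(),d["T_tool_cam"],d["mtx"][0,0])
E
```

```text
rack max z 0.2653300747906848 [ 0.81986507 -0.00788913  0.19465113]
115 [ 0.30905186  0.52319026  0.06094518  1.78388897 -0.04103682  0.83573635
  2.39651843] [ 0.0576691   0.56747104 -0.13733758  1.87948198  0.11418625  0.70213887
  1.86144071]
-65 [-0.1707469   0.66757185  0.85817993  1.79736665 -0.60713214  0.96327569
 -0.19001219] [-0.43524116  0.64701804  0.6294857   1.8936386  -0.53262687  0.77383528
 -0.64429846]
95.9 [ 0.25630157  0.52623424  0.14079136  1.78546489 -0.09509952  0.83645489
  2.11585002] [ 0.00305359  0.56521738 -0.05564863  1.88110079  0.04645173  0.69650603
  1.59417357]
-84.1 [-0.19658948  0.68902367  0.912945    1.79800706 -0.64806362  0.98530349
 -0.48325531] [-0.47779149  0.66905937  0.70500859  1.89475966 -0.59550361  0.7988812
 -0.91558604]
117.3 [ 0.31501251  0.5229822   0.05195024  1.78371032 -0.03496913  0.83578832
  2.43075537] [ 0.06523954  0.56797412 -0.14868106  1.87925778  0.12354622  0.70315132
  1.89246393]
-62.7 [-0.16709658  0.66477849  0.85068132  1.79727521 -0.60153578  0.96043947
 -0.15535838] [-0.42974841  0.64445904  0.61996673  1.89349211 -0.52465522  0.77096154
 -0.61202673]
-65
(640, ((0.520081639289856, -0.2182609587907791), (0.028425930067896843, 0.027197932824492455), 24.66978645324707), array([ 0.52090982, -0.21785318,  0.0438706 ])) 3.3417 [[-2.70571298e-04 -9.65961347e-01 -2.58686303e-01  7.49067801e-02]
 [ 9.99999958e-01 -2.34008003e-04 -1.72133584e-04  1.71111677e-04]
 [ 1.05739724e-04 -2.58686338e-01  9.65961369e-01 -1.68306913e-01]
 [ 0.00000000e+00  0.00000000e+00  0.00000000e+00  1.00000000e+00]] 288.7726554897764
```

View pics/w1.png

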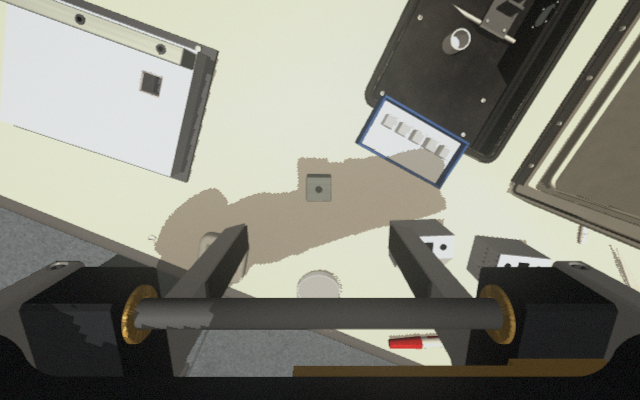

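The stop is at wrist pixel (318,188), with clear finger room beside the box. Now I'll grasp it and carry it next to the socket for a look.

```bash
python3 - <<'E'
from plant import manip as m
from h import *
q=down(24.7-90)
m.move_pose([.5200,-.2183,.09],q)
m.servo_line([.5200,-.2183,.036],rate=.08)
m.grab();print(m.current_gripper_width(),m.current_gripper_force())
m.servo_line([.5200,-.2183,.13],rate=.15)
m.move_pose([*jig(-.03,-.055),.16],down(JY-90))
d,w=wrist(m);np.save("w2.npy",w)
cv2.imwrite("pics/w2.png",d["frame"][:,:,::-1])
print(m.current_gripper_width(),rect(w,JIG,.13,.027,.034),m.current_clock(),m.current_tcp_pos())
# dark hole
s=jig(.022,-.055);p=np.r_[s,.03,1];c=d["camera_from_world"]@p;uv=d["mtx"]@c[:3]/c[2];print("socket px",uv)
import pickle;pickle.dump(d,open("d2.pkl","wb"))
E
```

```text
0.29725744551494004 29.890233278274536
0.29669200157671893 (19888, ((0.5176012516021729, 0.044591035693883896), (0.13960109651088715, 0.1909480094909668), 5.915528297424316), array([0.51301139, 0.0467453 , 0.03014923])) 7.3417 [ 0.49313535 -0.0165824   0.15985083]
socket px [316.47695127 143.36296414   1.        ]
```

View pics/w2.png

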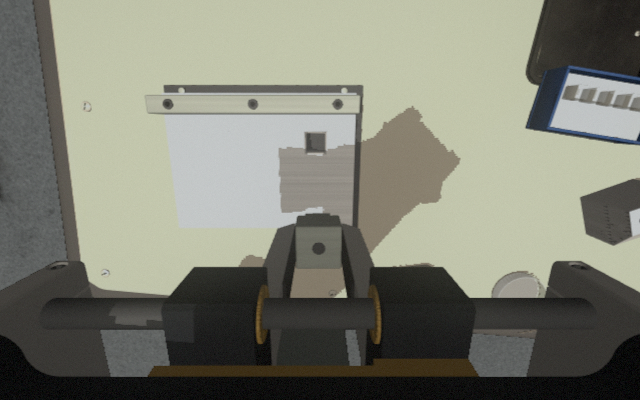

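The socket mouth is at about (316,143), spanning (305–327, 131–154). The stop is held with its head centre at (318,248). I'll measure both in this picture.

```bash
python3 - <<'E'
from h import *
import pickle
d=pickle.load(open("d2.pkl","rb"));w=np.load("w2.npy")
g=cv2.cvtColor(d["frame"],cv2.COLOR_RGB2GRAY).astype(int)
T=np.linalg.inv(d["camera_from_world"]);K=d["mtx"]
def proj(u,v,z):
    r=T[:3,:3]@np.array([(u-K[0,2])/K[0,0],(v-K[1,2])/K[1,1],1]);return T[:3,3]+r*(z-T[2,3])/r[2]
print("row143",g[143,298:335]);print("col316",g[122:164,316]);print("z",np.round(w[143,298:335,2]*1e3).astype(int));print("zc",np.round(w[122:164,316,2]*1e3).astype(int))
for n,r in dict(sock=(316,142.5),).items(): print(n,proj(*r,.03),jig(.022,-.055))
s=np.array([.022,-.055]);c,si=np.cos(np.radians(5.9)),np.sin(np.radians(5.9));print("from wrist plate",np.array([.5176,.0446])+[c*.022+si*.055,si*.022-c*.055])
head=rect(w,[.493,-.0166],.035,.163,.175);print("head",head)
print("head col u230..280",np.round(w[225:285:2,318,2]*1e3).astype(int)); print(proj(318.5,248,.168))
E
```

```text
row143 [195 198 196 194 196 193 175 141  98  71  73  69  69  85  94  94  93  94
  93  92  93  93  93  91  91  92 103 142 180 193 197 195 196 195 196 195
 195]
col316 [196 196 195 197 196 197 197 196 192 178 153 118  95  96  93  92  91  93
  92  95  93  93  95  93  92  91  86  72  81  89 125 175 182 163 145 143
 140 139 142 142 141 142]
z [                  30                   30                   31
                   31                   30                   29
                   30                   29                   24
                    5                    5                    4
                    5 -9223372036854775808                    6
                    5                    5                    5
                    5                    5                    5
                    5                    5                    4
                    4                    5                    5
                   29                   30                   29
                   30                   31                   29
                   30                   30                   30
                   30]
zc [31 31 30 30 30 30 30 30 29 31 31  5  6  4  7  5  5  5  5  3  5  5  5  6
  6  6  4  7  5 16 25 28 32 29 30 31 31 30 30 30 31 29]
sock [ 0.54534815 -0.00887733  0.03      ] [ 0.54453705 -0.00944722]
from wrist plate [ 0.54513705 -0.00784722]
head (2437, ((0.49363064765930176, -0.016348686069250107), (0.028606003150343895, 0.05193589627742767), 5.348537921905518), array([ 0.49563615, -0.01616019,  0.16807524]))
head col u230..280 [165 168 168 168 169 168 168 168 169 167 169 168 167 167 167 169 168 168
 168 169 168 168   2   1   0   0   0   0   0   0]
[ 0.49354417 -0.01638374  0.168     ]<stdin>:8: RuntimeWarning: invalid value encountered in cast
```

```bash
python3 - <<'E'
from plant import manip as m
from h import *
t=np.array([.5451,-.0081])
m.move_pose([*t,.085],down(JY-90))
m.servo_line([*t,.070],rate=.05)
offs=[(0,0)]+[(r*np.cos(a),r*np.sin(a)) for r in(.0008,.0015,.0022) for a in np.arange(0,6.2,np.pi/3)]
for i,o in enumerate(offs):
    p=t+o
    if i: m.servo_line([*p,.0675],rate=.05)
    hit=m.servo_line([*p,.0438],rate=.04,guard=8)
    z=m.current_tcp_pos();print(i,o,hit,z,m.current_contact_force())
    if z[2]<.058: break
    if i>8: break
print(m.current_clock())
E
```

```text
0 (0, 0) True [ 0.544664   -0.00784529  0.04368344] [-0.26632984  0.65124577  4.30288437]
8.9
```

```bash
python3 - <<'E'
from plant import manip as m
from h import *
m.release()
m.servo_line([*m.current_tcp_pos()[:2],.12],rate=.15)
m.servo_line([*jig(-.03,-.045),.19],rate=.2)
d,w=wrist(m);crop(d["frame"],200,60,200,150,4,"pics/w3.png")
print(rect(w,[.545,-.008],.021,.045,.057),m.current_clock())
print(rect(w,JIG,.13,.027,.034)[1:], rect(w,jig(.058,0),.12,.056,.066))
E
```

```text
(725, ((0.5449097156524658, -0.008303008042275906), (0.02685481868684292, 0.02734394185245037), 5.850471496582031), array([ 0.54508781, -0.00817258,  0.05209073])) 11.3
(((0.517569363117218, 0.04432272911071777), (0.13994494080543518, 0.1905377060174942), 5.782129764556885), array([0.5103381 , 0.04588552, 0.03013416])) (3276, ((0.5751887559890747, 0.05026806518435478), (0.01609158329665661, 0.1903500109910965), 5.870118141174316), array([0.57517727, 0.05003032, 0.06008353]))
```

View pics/w3.png

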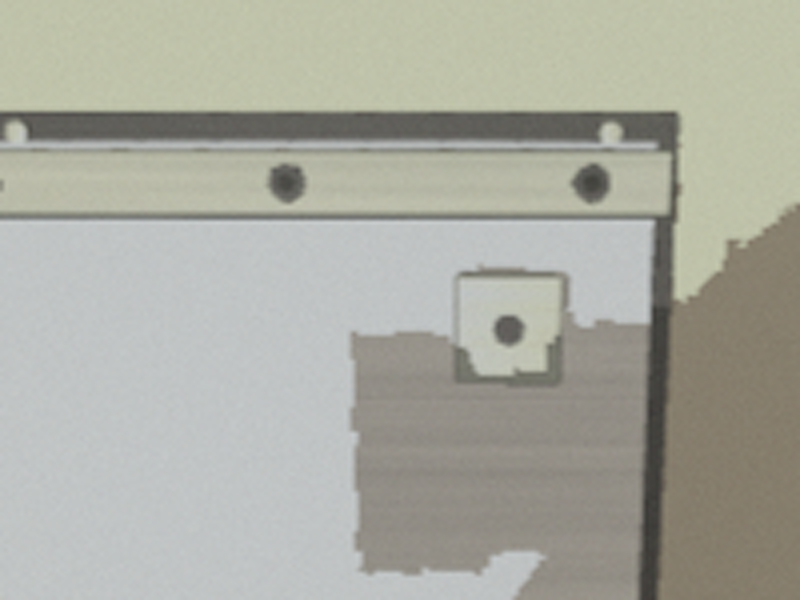

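The stop's head sits at (508,328) in the crop, square to the jig. Its top is 22 mm above the plate, so it is flush. Next is the blank.

```bash
sed -i 's/^JIG=.*/JIG=np.array([.5176,.0445]);JY=5.85/' h.py; python3 - <<'E'
from plant import manip as m
from h import *
m.move_pose([.485,-.355,.20],down(27.3-90))
d,w=wrist(m)
a=rect(w,[.504,-.361],.05,.012,.07);t=rect(w,[.509,-.3605],.04,.0545,.06);print(a,t,m.current_clock())
crop(d["frame"],220,80,200,150,4,"pics/w4.png")
E
```

```text
(2375, ((0.504021942615509, -0.3621993064880371), (0.05039898678660393, 0.06014259532094002), 27.15165138244629), array([ 0.50787954, -0.36012979,  0.05101889])) (1460, ((0.5124495625495911, -0.3579619228839874), (0.030283497646450996, 0.059609655290842056), 27.4798583984375), array([ 0.51328744, -0.35751181,  0.05614561])) 12.6667
```

View pics/w4.png

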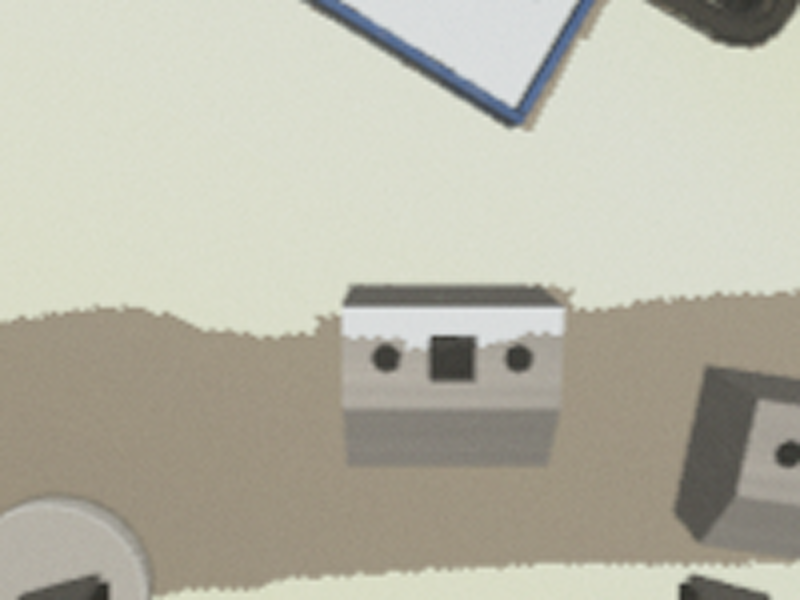

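The chosen blank is at crop (453,370), with its neighbour at (705,370), so there is about 40 mm of finger room. I'll grip it high so the tips clear the stop's head, and place it directly.

```bash
python3 - <<'E'
from plant import manip as m
from h import *
g=[.5085,-.3599];q=down(27.2-90)
m.move_pose([*g,.10],q); m.servo_line([*g,.037],rate=.1)
m.grab();print(m.current_gripper_width(),m.current_tcp_pos())
m.servo_line([*g,.16],rate=.15)
Q=down(JY-90)
m.move_pose([*jig(.022,-.003),.15],Q)
m.servo_line([*jig(.022,-.003),.075],rate=.1)
f=lambda n,h:print(n,h,m.current_tcp_pos(),np.round(m.current_contact_force(),2),m.current_gripper_width(),m.current_clock())
f("free",0)
h=m.servo_line([*jig(.022,-.003),.064],rate=.03,guard=4);f("down",h)
z=m.current_tcp_pos()[2]
h=m.servo_line([*jig(.022,-.016),z],rate=.03,guard=5);f("stop",h)
p=np.array(m.current_tcp_pos())
h=m.servo_line([*(p[:2]+jig(.014,0)-JIG),z],rate=.03,guard=6);f("fence",h)
d,w=wrist(m);cv2.imwrite("pics/w5.png",d["frame"][:,:,::-1])
E
```

```text
0.6360910575619674 [ 0.50851977 -0.35965335  0.03713224]
free 0 [0.54031935 0.04349504 0.07544301] [ 0.35 -0.23 -4.61] 0.6366535766238031 17.9333
down True [0.54051392 0.04390504 0.06675632] [-0.41  0.18  4.02] 0.6367919251340391 18.275
stop True [0.54096665 0.03536812 0.06683536] [-0.32  0.21  4.01] 0.6345358381427587 18.6667
fence True [0.54144129 0.03536503 0.06686194] [-0.77  0.84  3.57] 0.6326987937853743 18.8917
```

```bash
python3 - <<'E'
from plant import manip as m
from h import *
f=lambda n,h:print(n,h,m.current_tcp_pos(),np.round(m.current_contact_force(),2),m.current_gripper_width(),m.current_clock())
ux=jig(1,0)-JIG
for i in range(6):
    p=np.array(m.current_tcp_pos()); f0=np.array(m.current_contact_force())
    h=m.servo_line([*(p[:2]+.010*ux),.0668],rate=.02,guard=8);f("fence",h)
    r=np.array(m.current_tcp_pos())[:2]-JIG
    if r@ux>.0285 and h: break
d,w=wrist(m);crop(d["frame"],160,60,260,195,3,"pics/w5.png")
E
```

```text
fence True [0.548777   0.03607148 0.06696114] [0.35 0.99 5.01] 0.6372200265142001 19.4333
```

View pics/w5.png

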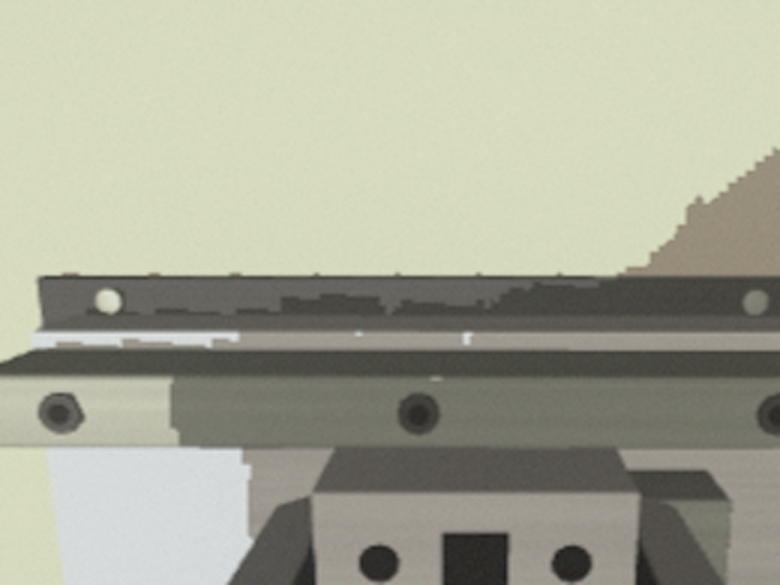

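The blank is held at (475,540) with its back at the fence and the stop at its right end. TCP is at jig (30.2,-11.6), which matches the seated pose. Next I'll release, retreat and prepare the diagonal push pose.

```bash
cat >> h.py <<'E'
ux=np.r_[jig(1,0)-JIG,0];uy=np.r_[jig(0,1)-JIG,0]
N=(ux-[0,0,1])/np.sqrt(2)
def diag(s):
    y=s*uy;M=np.column_stack([np.cross(y,N),y,N]);return np.roll(R.from_matrix(M).as_quat(),1)
BEV=np.r_[jig(.011,-.011),.075]
E
python3 - <<'E'
from plant import manip as m
from h import *
m.release(); p=np.array(m.current_tcp_pos())
m.servo_line([p[0],p[1],.14],rate=.15)
m.servo_line([*jig(-.03,-.011),.21],rate=.2)
d,w=wrist(m);crop(d["frame"],200,60,200,150,4,"pics/w6.png")
t=rect(w,jig(.036,-.011),.045,.083,.09)
e=lambda p:(round(float((np.array(p)[:2]-JIG)@ux[:2]),4),round(float((np.array(p)[:2]-JIG)@uy[:2]),4))
print("top centre jig (want .036,-.011)",e(t[1][0]),t,m.current_clock())
s=rect(w,jig(.022,-.055),.02,.045,.057);print("stop",e(s[1][0]),s[2])
for sg in(1,-1):
    for k in(.06,.011): print(sg,k,m.inverse_kinematics(BEV-N*k,diag(sg)))
E
```

```text
top centre jig (want .036,-.011) (0.0337, -0.012) (1942, ((0.5523435473442078, 0.035991121083498), (0.03190911188721657, 0.05996213108301163), 4.8999457359313965), array([0.55316182, 0.03599173, 0.08603337])) 21.4917
stop (0.0221, -0.0577) [ 0.54565295 -0.01047908  0.05201126]
1 0.06 None
1 0.011 None
-1 0.06 None
-1 0.011 None
```

View pics/w6.png

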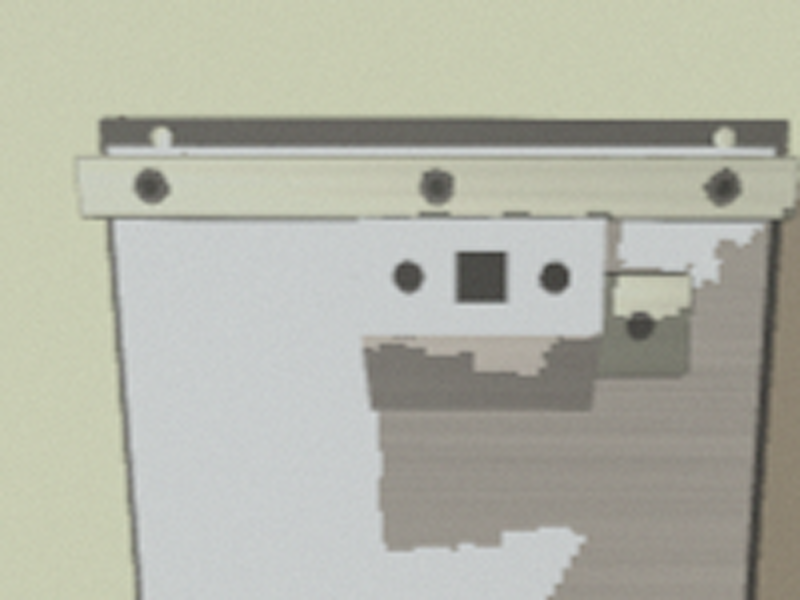

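The blank sits against the fence at crop (480,280), with its right end at the stop (x about 605). The 45° tool pose isn't reachable from here, so I'll sweep tilts and rolls.

```bash
cat >> h.py <<'E'
def tilt(t,roll):
    """tool z leaning t deg from down toward the fence, closing line rolled about it from jig y"""
    t=np.radians(t);n=np.sin(t)*ux-np.cos(t)*np.array([0,0,1])
    M=R.from_rotvec(np.radians(roll)*n).as_matrix()@np.column_stack([np.cross(uy,n),uy,n])
    return np.roll(R.from_matrix(M).as_quat(),1),n
E
python3 - <<'E'
from plant import manip as m
from h import *
for t in(0,10,15,20,25,30,35,40,45):
    ok=[]
    for r in range(-180,180,15):
        q,n=tilt(t,r)
        if all(m.inverse_kinematics(BEV-n*.011-N*k,q) is not None for k in(.05,0,-.003)): ok.append(r)
    print(t,ok)
print(m.current_clock(),m.current_joint_pos())
E
```

```text
0 [-180, -165, -150, -135, -120, -105, -90, -75, -60, -45, -30, -15, 0, 15, 30, 45, 60, 75, 90, 105, 120, 135, 150, 165]
10 [-180, -165, -150, -135, -120, -105, -90, -75, -60, -45, -30, -15, 0, 15, 30, 45, 60, 75, 90, 105, 120, 135, 150, 165]
15 [-180, -150, -135, -120, -105, -90, -75, -60, -45, -30, -15, 0, 15, 30, 45, 60, 75, 90, 105, 120, 135, 150, 165]
20 [-180, -165, -150, -135, -120, -105, -90, -75, -60, -45, -30, -15, 0, 15, 30, 45, 60, 75, 90, 105, 120, 135, 150]
25 [-180, -165, -150, -135, -120, -105, -90, -75, -60, -45, -30, -15, 0, 15, 30, 45, 60, 75, 90, 105, 120, 135, 150, 165]
30 []
35 []
40 []
45 []
21.4917 [-0.71738884  0.56935677  0.91874513  1.96991809 -0.58352219  0.89997171
 -0.95562166]
```

A 22° lean is reachable, and on the bevel its contact is still normal to the face. First I'll give the +y end a light nudge to make sure it touches the stop, then make the diagonal push.

```bash
python3 - <<'E'
from plant import manip as m
from h import *
e=lambda:tuple(np.round([(np.array(m.current_tcp_pos())[:2]-JIG)@ux[:2],(np.array(m.current_tcp_pos())[:2]-JIG)@uy[:2],m.current_tcp_pos()[2]],4))
m.grab()
Q=down(JY-90)
m.move_pose([*jig(.022,.048),.13],Q)
m.servo_line([*jig(.022,.048),.056],rate=.12)
h=m.servo_line([*jig(.022,.022),.056],rate=.03,guard=4);print("nudge",h,e(),m.current_contact_force())
m.servo_line([*jig(.022,.045),.056],rate=.1);m.servo_line([*jig(.022,.045),.14],rate=.15)
q,n=tilt(22,180); S=(ux+[0,0,1])/np.sqrt(2)
T=BEV-.007*S-n*.011      # tip centre on this line; contact near mid bevel
m.move_pose(T-N*.05,q); m.servo_line(T-N*.014,rate=.1); m.pause(.3)
f0=np.array(m.current_contact_force());print("base",f0,e(),m.current_clock());np.save("f0.npy",f0)
h=m.servo_line(T+N*.008,rate=.02,guard=6);m.pause(.2)
F=np.array(m.current_contact_force())-f0;P=np.array(m.current_tcp_pos())
print(h,"depth",(P-T)@N,"F along/ux,uy,z",-F@N,F@ux,F@uy,F[2],e(),m.current_clock())
E
```

```text
nudge True (np.float64(0.0218), np.float64(0.0312), np.float64(0.056)) [-0.17488793  1.3476648   1.1489715 ]
base [-0.01917395  0.49830828 -0.89456041] (np.float64(-0.0081), np.float64(-0.011), np.float64(0.0905)) 29.4417
True depth -0.0028279434317497404 F along/ux,uy,z 8.010621735587545 -2.8379359830322377 -0.7763530584901089 8.49079391847637 (np.float64(-0.0002), np.float64(-0.011), np.float64(0.0822)) 30.3
```

```bash
cat > push.py <<'E'
from plant import manip as m
from h import *
f0=np.load("f0.npy");C=np.array(m.current_tcp_pos());G=np.array([0,0,1.])
for i in range(16):
    F=np.array(m.current_contact_force())-f0;fx,fy,fz=-F@ux,F@uy,F[2]
    print(np.round([fx,fy,fz,np.linalg.norm(F)],2),np.round((C-np.array(m.current_tcp_pos()))*1e3,2),round(m.current_clock(),1))
    ex,ez=10.6-fx,10.6-fz
    if abs(ex)<1 and abs(ez)<1: break
    k=.00007
    C=C+np.clip(k*ex,-.0004,.0004)*ux-np.clip(k*ez,-.0004,.0004)*G+np.clip(k*fy,-.0002,.0002)*-uy
    m.servo_line(C,rate=.01);m.pause(.15)
E
python3 push.py
```

```text
[ 2.84 -0.78  8.49  8.99] [0. 0. 0.] 30.3
[ 3.38 -1.65  7.59  8.48] [ 0.29  0.06 -0.13] 30.7
[ 5.33 -1.57 11.98 13.21] [ 0.64  0.2  -0.23] 31.1
[ 6.26 -2.23 11.6  13.36] [ 0.94  0.33 -0.14] 31.5
[ 7.48 -1.69 12.31 14.5 ] [ 1.19  0.5  -0.05] 31.9
[ 6.82 -2.05 12.21 14.14] [1.37 0.6  0.03] 32.3
[ 6.46 -1.71 11.21 13.05] [1.58 0.8  0.13] 32.7
[ 8.77 -2.22 12.92 15.77] [1.84 0.89 0.19] 33.1
[ 7.99 -2.89 11.31 14.15] [1.95 1.05 0.32] 33.5
[ 7.69 -3.81 10.94 13.9 ] [2.08 1.26 0.36] 33.9
[ 9.01 -3.66 12.18 15.59] [2.26 1.41 0.41] 34.3
[ 8.32 -2.98 11.34 14.38] [2.35 1.63 0.49] 34.7
[ 9.47 -4.3  11.73 15.68] [2.47 1.81 0.53] 35.1
[ 8.56 -3.41 10.94 14.3 ] [2.51 1.99 0.6 ] 35.5
[ 8.89 -4.65 11.83 15.51] [2.62 2.19 0.63] 35.9
[ 9.21 -4.53 11.84 15.67] [2.71 2.41 0.69] 36.3
```

The lateral correction has the wrong sign. I'll fix it and aim for a slight lateral force toward the stop.

```bash
sed -i 's/np.clip(k\*fy,-.0002,.0002)\*-uy/np.clip(k*(fy-1),-.0004,.0004)*uy/; s/abs(ez)<1:/abs(ez)<1 and abs(fy-.7)<.8:/; s/range(16)/range(22)/; s/C=np.array(m.current_tcp_pos());/C=np.array(m.current_tcp_pos())+[.0027,.0024,.0007];/' push.py; python3 push.py; python3 - <<'E'
from plant import manip as m
from h import *
d=m.camera("top");crop(d["frame"],195,180,110,90,7,"pics/t7.png")
print((np.array(m.current_tcp_pos())[:2]-JIG)@uy[:2],m.current_tcp_pos())
E
```

```text
[ 9.74 -4.48 11.67 15.84] [2.7 2.4 0.7] 36.7
[ 8.86 -4.62 11.33 15.11] [2.81 2.07 0.75] 37.1
[ 9.16 -4.21 11.34 15.17] [2.92 1.73 0.78] 37.5
[ 9.01 -2.91 10.66 14.26] [3.09 1.41 0.85] 37.9
[ 9.55 -2.82 10.35 14.36] [3.21 1.18 0.84] 38.3
[ 9.77 -2.48 10.81 14.78] [3.27 0.93 0.83] 38.7
[ 9.84 -2.12 10.98 14.89] [3.35 0.7  0.84] 39.1
[ 9.93 -2.26 11.46 15.33] [3.4  0.55 0.85] 39.5
[ 9.41 -2.27 11.18 14.79] [3.51 0.33 0.94] 39.9
[ 9.98 -2.54 11.11 15.14] [3.61 0.14 0.98] 40.3
[ 8.76 -0.7  10.27 13.52] [ 3.65 -0.07  0.96] 40.7
[10.17 -1.2  10.99 15.02] [ 3.79 -0.18  0.98] 41.1
[ 9.49 -1.46 11.04 14.63] [ 3.83 -0.31  0.99] 41.5
[10.37  0.25 10.79 14.97] [ 3.94 -0.46  1.04] 41.9
-0.011052723215066234 [0.51902371 0.03353528 0.08217067]
```

View pics/t7.png

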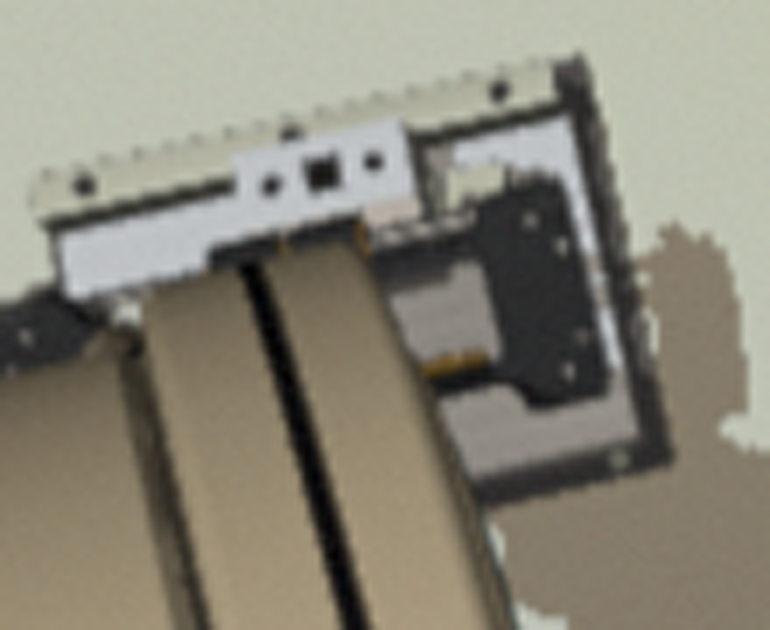

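In the crop, the blank's top at (320,170) is flush along the fence, its right end is at the stop's head (465,185), and the tool is on the bevel. The net tool shift along the fence is about 0. I'll make one last steadiness and pose check.

```bash
python3 - <<'E'
from plant import manip as m
from h import *
f0=np.load("f0.npy")
for _ in range(3):
    m.pause(.5);F=np.array(m.current_contact_force())-f0;print(np.round([-F@ux,F@uy,F[2],np.linalg.norm(F)],2))
d,w=wrist(m);e=lambda p:np.round([(np.array(p)[:2]-JIG)@ux[:2],(np.array(p)[:2]-JIG)@uy[:2]],4)
p=w.reshape(-1,3);p=p[~np.isnan(p[:,0])];J=np.column_stack([(p[:,:2]-JIG)@ux[:2],(p[:,:2]-JIG)@uy[:2],p[:,2]])
b=J[(J[:,2]>.082)&(J[:,2]<.091)&(J[:,0]>.02)&(J[:,0]<.055)&(abs(J[:,1]+.011)<.045)]
s=J[(J[:,2]>.048)&(J[:,2]<.056)&(abs(J[:,0]-.022)<.016)&(J[:,1]<-.035)&(J[:,1]>-.075)]
for n,a in(("blank top",b),("stop",s)): print(n,len(a),np.round(np.percentile(a,[1,50,99],axis=0),4).tolist())
A=np.c_[b[:,:2],np.ones(len(b))];print("tilt deg",np.degrees(np.linalg.lstsq(A,b[:,2],rcond=None)[0][:2]),cv2.minAreaRect(b[:,:2].astype(np.float32)),m.current_clock())
E
```

```text
[10.15 -0.46 11.59 15.41]
[10.03  0.21 11.16 15.01]
[10.56 -0.6  10.89 15.18]
blank top 4453 [[0.0204, -0.0413, 0.0843], [0.0348, -0.0118, 0.086], [0.0497, 0.0175, 0.0876]]
stop 1169 [[0.0079, -0.0696, 0.0503], [0.0212, -0.0582, 0.052], [0.0355, -0.0465, 0.0536]]
tilt deg [0.61935168 0.0509738 ] ((0.03513551503419876, -0.011921858415007591), (0.02973926067352295, 0.060159310698509216), 0.21140629053115845) 43.5
```

```bash
python3 -c "
from plant import manip as m
print(m.close_job())"
```

```text
the job is handed in; nothing more can be done
None
```

I handed the job in at about 43.5 s: the stop is plugged flush in its socket, and the blank is seated against the fence and, within about 1 mm by camera, the stop, held with a steady diagonal push of about 15 N on its bevel.

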